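Pulse-test a spice grinder after changing its batteries

ROBOT

A 6-joint arm with a two-finger parallel gripper is mounted at the origin on a cart in front of the work surface, level with it; the furniture and walls round the work are solid. World frame = base frame: x ahead of the robot, y to its left, z up, the work surface at z = 0. Lengths are in m, angles in rad, forces in N, time in s.
With the tool pointing down it reaches from about 0.25 to 0.775 m from the base axis. Payload 4 kg.
Tool frame: the origin (TCP) lies midway between the tips of the shut fingers; the grasp point (between the pads) lies 19 mm behind it (robot.tcp_to_grasp is the distance from the TCP to the grasp point, in m); z points along the fingers, y is the line along which they close (so a half turn about z gives the same grasp; the last joint's range is limited). The gripper opens to 94 mm and grips with 3 to 60 N. Pads are 16 mm wide; open, the fingers measure 119 mm over their backs; the gripper's body (75 mm by 177 mm) begins 78 mm behind the grasp point.
Start: joints at [-1.266, 0.087, 1.371, -0, 1.684, -0.103], TCP at [0.218, -0.505, 0.206] pointing down, gripper open.
Joint ranges: [-3.1, 3.1], [-0.76, 2.03], [0.27, 2.55], [-1.08, 4.22], [0.17, 2.65], [-2.57, 2.57]. Speed limits (rad/s): [2.79, 2.79, 3.14, 3.14, 3.14, 3.14].

INTERFACE

Orientations are given as [roll, pitch, yaw] about the fixed x, y, z axes, in that order (R = Rz(yaw) Ry(pitch) Rx(roll)).
In Python, from bench import robot, viewer gives the robot as it stands. The module is installed in compiled form; this text tells all that it offers.
- The arm moves only by the shell command python3 -m handwheel 'ROWS' [OPENING]. ROWS is JSON, a list of rows, each a list of 6 numbers: the shift along the tool's x, y, z in units of 0.2 m (1.0 is 0.2 m), then the turn, a rotation vector about the tool's x, y, z in units of 30 degrees (1.0 is 30 degrees). In form: [[x, y, z, wx, wy, wz], ...]. A call has 1 to 10 rows; each row is the pose to reach, as a shift and turn from the pose commanded when the call began, along the tool's axes at that moment; what a row does not reach only later rows make up. A row lasts 1/12 s, in which the tool goes at most 41.7 mm and 7.16 degrees, less where a joint would pass 70% of its speed; a pose out of reach is approached as far as the arm can. A call with a number of a shift or a turn outside -1 to 1 is refused whole. A call with a gripper value outside its range is refused whole. OPENING is the gripper's target within -1 to 1 (shut at 1, half-way at 0, fully open at -1), set as the call begins (- or left out, the last holds). The fingers move at their own pace and stop on an object; the grip force is fixed at half the most. Time passes only in rows, so rows that repeat a pose let the fingers close. It gives the time, the measured TCP pose, the force, the opening and the grip force at its end, in the units of the state.
- robot.get_obs(): the state, without advancing time (a new reading comes with each control period).
- viewer.snapshot(name): name is "scene" or "top" or "wrist"; returns the picture (480x640x3 uint8, red, green, blue); there is no depth.
- viewer.calibration(name): a dict with "fx", "fy", "cx", "cy" (pixels), "k1" (the pictures are not rectified: a ray, as slopes to the right and down, at radius r is drawn at 1 + k1 r^2 times it, then the intrinsics apply), "R" (3x3) and "t" (3): a world point X has camera coordinates R X + t. Camera axes: x right, y down, z forward; pixel columns grow to the right and rows downward; lengths in m; the calibration is good to about 2 mm. A picture is of the moment at which its call begins: read the wrist's pose just before it. calibration takes no time and is no camera call; for the wrist camera it gives the pose at the moment of the call.
- robot.close_job(): hands the job in; it is judged then, once.
The state is a dict: "time": time; "joint_positions": joint angles; "qvel": joint speeds; "joint_torque": joint torques, N m; "tool_pos": TCP position; "ee_rot": TCP orientation; "wrist_force": force on the tool from outside, world axes, zero at the start; "wrist_torque": the same for the moment, N m; "width": finger opening in m; "finger_force": force on a finger pad.
Only numpy, scipy, OpenCV 4.12 (cv2) and the standard library are available. Lean on these libraries where they do the work, as an engineer would, in place of code of your own. Each camera call takes 0.05 s, during which the arm holds its last target. There are 200 camera calls.

TASK

Fresh batteries are in the cordless spice grinder: slide its battery cover fully shut, then drop the bayonet lid into the collar by its two notches and twist it clockwise (seen from above) to the halfway pulse mark, short of the lock click. The lid switch is sprung and runs the grinder only while it is held, so finish still gripping the lid and holding it there, without letting go. Leave everything else on the worktop where it stands.

Things in the scene. Friction and masses are not known exactly. Their poses are not given: they have to be found in the camera images.
- grinder: low dark red cordless spice grinder with a steel cup, on suction feet (fixed). Foot 200 x 124 mm; battery deck 36 mm high on its local -x side; round tower, 100 mm diameter, collar top 82 mm high. Origin: on the tower's axis, at the worktop; z up. Rim marks at two opposite places each: white at local +x and -x (notches), orange 36 degrees clockwise of them (halfway, pulse), red 73 degrees (lock)
- seat (a point): on the tower's axis, 64 mm above the worktop: where the lid's origin lies when the lid is fully down, cap on the collar; axes as the grinder's. Mouth: 70 mm bore in a lip 6 mm thick; notches 17 mm wide at local +x and -x pass the lid's lugs into a track below, 84 mm across. To go in, the lid's x axis lies along this x axis (either way round); a stop prevents turning anticlockwise from there
- battery_cover (a joint): slide of the flat black battery cover on the deck, m: 0 = fully shut, at its stop; grows as it opens towards the grinder's +y, at most 0.050 (starts open). Needs about 1.2 N, stays where it is left
- cover_ridge (a point): middle of the top of the cover's thumb ridge, 52.5 mm above the worktop. The ridge is 9 mm wide along the slide (grinder's y), 36 mm long along the grinder's x and stands 12 mm above the cover plate (66 x 56 x 4 mm). Its middle is 44 mm from the tower's wall
- grinder_lid: dark bayonet lid, 48.5 mm high, 0.12 kg, standing on its nose. Origin: centre of its underside; z up. Nose 58 mm wide, widening to a 66 mm plug, 18 mm high; two lugs 11 mm wide at local +x and -x, 77 mm over both, 5.5 to 10.5 mm above the origin; cap 81 mm in diameter, 18 to 23.5 mm above the origin, white ticks in line with the lugs. The same after half a turn
- lid_bar (a point): middle of the top of the lid's dark red grip bar, which lies along the lid's x axis, in line with the lugs: 56 mm long, 14 mm thick, standing 25 mm above the cap; axes as the lid's
- pulse_switch (a joint): sprung switch ring in the collar, pushed by the lid's lugs: rad turned clockwise, 0 at rest. Follows the lid after about 0.07 rad of free play (lid half way = about 0.55), pushes back with 0.03 N m at rest, 0.12 N m half way, and returns when let go. Sprung balls meet the lugs from about 0.75 on; past about 1.05 the lid clicks into its lock
- mug_1: cream mug, 102 mm high, bystander
- teaspoon: steel teaspoon lying on the worktop, bystander
- kitchen_timer: red and white wind-up kitchen timer, 62 mm wide, 55 mm high, bystander; it and the lid may stand on either side of the grinder
- spice_green: spice jar with green cap, 106 mm high, bystander
- spice_white: spice jar with white cap, 100 mm high, bystander
- pepper_mill: brown wooden pepper mill, 170 mm high, bystander
- mug_pink: white and pink mug, 105 mm high, bystander
- garlic: garlic bulb, bystander
Not all that is in view belongs to the job. Leave any blue or purple look-alike of the grinder_lid alone.

How it is judged:
By the outcome, as a careful person would: the job done as asked, in the order asked, and still so for the second after the job is handed in, while the arm keeps its last pose, push and grip.
It also fails if it takes over 64 s, if anything falls off the work surface, if the arm or the gripper's body presses on something with over 40 N, if the wrist force passes 120 N, or if a joint passes its speed limit or range.

## Working session

There is one attempt and no reset: what is moved stays moved. The work goes in short steps, Python scripts to look and compute and a shell command to move; the robot and the scene stay as the last step left them, time stands still between calls to the robot, and variables do not carry over. Pictures are saved under pics/ and viewed, at most 10 in all, crops included, and the job is handed in when it is done.

```bash
mkdir -p pics
cat > h.py <<'E'
import numpy as np, cv2
from bench import robot, viewer
def snap(n,f):
    c=viewer.calibration(n); im=viewer.snapshot(n)
    cv2.imwrite('pics/'+f+'.png',cv2.cvtColor(im,cv2.COLOR_RGB2BGR)); np.save('pics/'+f,np.array([c],dtype=object),allow_pickle=True); return im,c
def cal(f): return np.load('pics/'+f+'.npy',allow_pickle=True)[0]
def unproj(c,u,v,z):
    K=np.array([[c['fx'],0,c['cx']],[0,c['fy'],c['cy']],[0,0,1.]])
    p=cv2.undistortPoints(np.array([[[u,v]]],float),K,np.array([c['k1'],0,0,0.]))[0,0]
    R=np.array(c['R']);t=np.array(c['t']); d=R.T@np.array([p[0],p[1],1]); o=-R.T@t
    return o+d*(z-o[2])/d[2]
def proj(c,X):
    R=np.array(c['R']);p=R@np.array(X)+np.array(c['t']);a=p[:2]/p[2];a=a*(1+c['k1']*(a@a));return a[0]*c['fx']+c['cx'],a[1]*c['fy']+c['cy']
E
python3 - <<'E'
from h import *
for n in ('scene','top'):
    im,c=snap(n,n); print(n,-np.array(c['R']).T@np.array(c['t']),c['k1'],c['fx'])
o=robot.get_obs(); print({k:np.round(v,3) for k,v in o.items()}, robot.tcp_to_grasp)
E
```

```text
scene [-0.73518904 -0.59863338  1.12177287] -0.012246640157642359 577.8170058837966
top [0.36607554 0.04619034 1.46454655] -0.019067840427006724 555.9514982515615
{'time': np.float64(0.1), 'joint_positions': array([-1.266,  0.088,  1.372,  0.   ,  1.684, -0.103]), 'qvel': array([-0.   , -0.002, -0.003,  0.   ,  0.002,  0.001]), 'joint_torque': array([ 2.0000e-03, -3.4125e+01, -3.0330e+01,  7.2000e-02,  3.0000e-02,
       -0.0000e+00]), 'tool_pos': array([ 0.218, -0.504,  0.204]), 'ee_rot': array([-3.14 , -0.   ,  0.408]), 'wrist_force': array([-0.18 , -0.543, -0.425]), 'wrist_torque': array([-0.04 , -0.017,  0.003]), 'finger_force': np.float64(0.0), 'width': np.float64(0.094)} 0.0188
```

View pics/top.png

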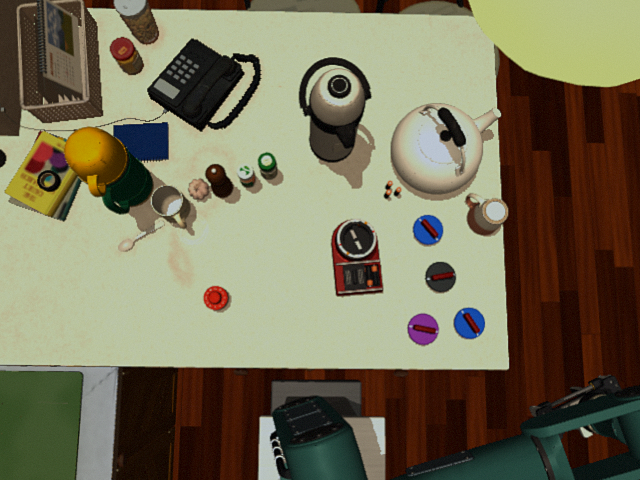

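View pics/scene.png

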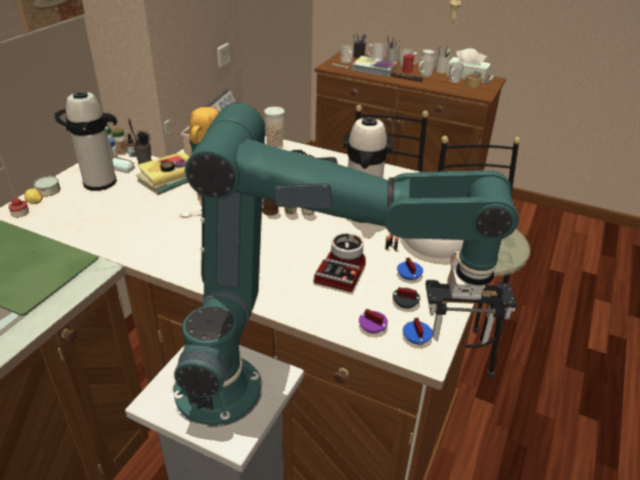

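The top view shows the grinder with its tower at about (356,239) and its deck towards the robot. The dark lid is at about (440,277), with blue and purple look-alikes around it, and the timer is at (216,298). I'll zoom in.

Run:
```python
from h import *
im=cv2.imread('pics/top.png')[205:305,325:465]
cv2.imwrite('pics/c1.png',cv2.resize(im,None,fx=5.6,fy=5.6,interpolation=cv2.INTER_CUBIC))
c=cal('top')
for n,u,v,z in (('tower',356,239,.082),('deckL',337,296,.0),('deckR',383,292,0),('lid',440,277,.0235),('barL',428,280,.0485),('barR',454,274,.0485),('purple',423,329,.02),('blue',469,323,.02),('blue2',428,230,.02)): print(n,unproj(c,u,v,z).round(4))
```

```text
tower [ 0.5952 -0.0797  0.082 ]
deckL [ 0.4563 -0.0371  0.    ]
deckR [ 0.4683 -0.1584  0.    ]
lid [ 0.5075 -0.3049  0.0235]
barL [ 0.497  -0.2677  0.0485]
barR [ 0.5132 -0.3353  0.0485]
purple [ 0.3729 -0.2583  0.02  ]
blue [ 0.3894 -0.3784  0.02  ]
blue2 [ 0.6325 -0.2769  0.02  ]
```

View pics/c1.png

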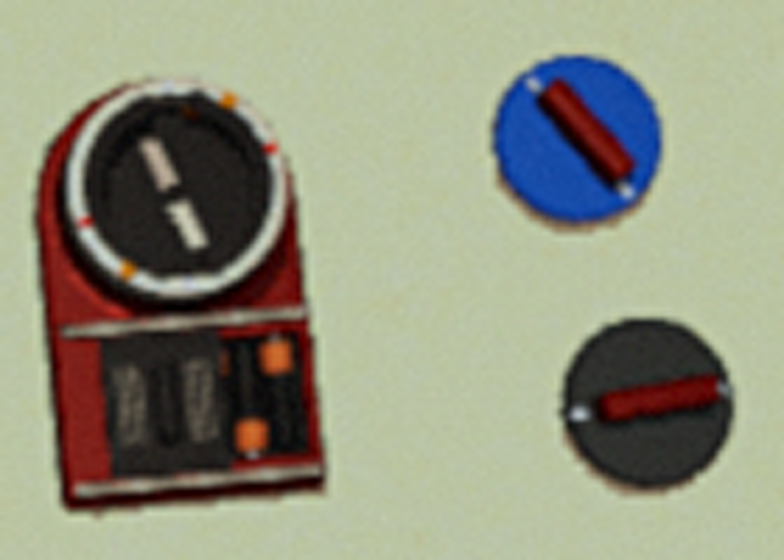

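The collar marks put the grinder's yaw at about 5°. The cover is open to the left (+y) and the lid bar lies at about 99.6°. I'll move above the deck and look with the wrist camera.

```bash
for i in 1 2 3; do python3 -m handwheel '[[0.757,-0.442,-0.08,0,0,0],[0.757,-0.442,-0.08,0,0,0],[0.757,-0.442,-0.08,0,0,0],[0.757,-0.442,-0.08,0,0,0],[0.757,-0.442,-0.08,0,0,0]]' 0.3|tail -3; done
python3 -m handwheel '[[0,0,0,0,0,0.613],[0,0,0,0,0,0.613],[0,0,0,0,0,0.613],[0,0,0,0,0,0.613]]' | tail -3
python3 - <<'E'
from h import *
im,c=snap('wrist','w1'); o=robot.get_obs(); print(o['tool_pos'],o['ee_rot'],o['time'])
print(-np.array(c['R']).T@np.array(c['t']),np.array(c['R']).round(2))
ct=cal('top')
print('tower',unproj(ct,325+178.5/5.6,205+185/5.6,.082),'ridge',unproj(ct,325+168/5.6,205+400/5.6,.0525))
E
```

```text
wrist_force: [-0.0, 0.6, -0.9]
width: 0.0642
finger_force: 0.0
wrist_force: [-0.7, 0.3, -0.1]
width: 0.0336
finger_force: 0.0
wrist_force: [0.2, -0.3, -0.5]
width: 0.033
finger_force: 0.0
wrist_force: [0.6, 0.6, 0.4]
width: 0.0327
finger_force: 0.0
[ 0.52948687 -0.08253379  0.25284225] [3.14118961e+00 1.39302109e-03 8.72873980e-02] 1.7333
[ 0.59863114 -0.07629368  0.43106837] [[ 0.09 -1.    0.  ]
 [-0.97 -0.08  0.24]
 [-0.24 -0.02 -0.97]]
tower [ 0.59774699 -0.08193866  0.082     ] ridge [ 0.50336024 -0.07980373  0.0525    ]
```

View pics/w1.png

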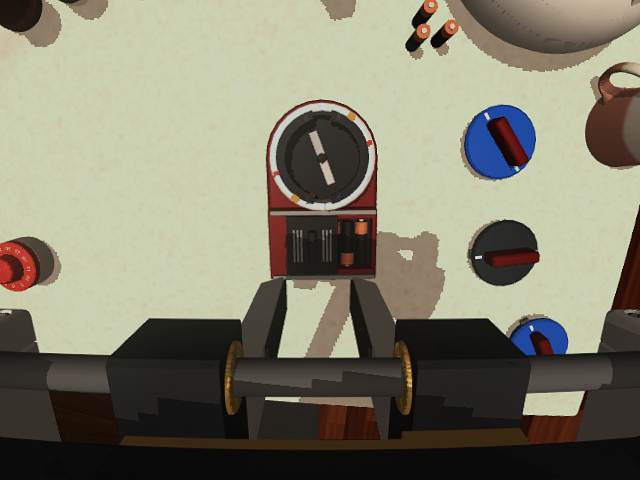

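The wrist view shows the tower centred at about (322,157), the cover ridge at about (312,240), and the dark lid at about (505,252). I'll detect the marks automatically.

```bash
cat > m.py <<'E'
from h import *
def blobs(m,lo=4):
    n,l,s,ce=cv2.connectedComponentsWithStats(m.astype(np.uint8)); return [(s[i,4],ce[i].round(1)) for i in range(1,n) if s[i,4]>=lo]
E
python3 - <<'E'
from m import *
c=cal('w1'); im=cv2.cvtColor(cv2.imread('pics/w1.png'),cv2.COLOR_BGR2RGB); h=cv2.cvtColor(im,cv2.COLOR_RGB2HSV)
H,S,V=[h[...,i].astype(int) for i in range(3)]
sub=np.zeros(H.shape,bool); sub[98:212,266:380]=1
o=(S>120)&(V>150)&(H>10)&(H<25)&sub
r=(S>120)&(V>140)&((H<8)|(H>172))&sub
for n,m in(('or',o),('red',r)):
    for a,p in blobs(m): print(n,a,p,unproj(c,*p,.082).round(4))
w=(S<40)&(V>150)&sub
(x,y),(a,b),t=cv2.fitEllipse(cv2.convexHull(np.argwhere(w)[:,::-1].astype(np.int32))); print('ring',x,y,a,b,unproj(c,x,y,.082))
# lid
sub=np.zeros(H.shape,bool); sub[212:292,462:548]=1
dk=((V<75)&(S<60))&sub
n,l,s,ce=cv2.connectedComponentsWithStats(dk.astype(np.uint8));i=1+s[1:,4].argmax();print('lid',s[i],ce[i])
hull=cv2.convexHull(np.argwhere(l==i)[:,::-1].astype(np.int32));(x,y),(a,b),t=cv2.fitEllipse(hull);print(x,y,a,b,unproj(c,x,y,.021))
rd=(S>130)&(V>60)&((H<8)|(H>170))&sub
p=np.argwhere(rd)[:,::-1].astype(np.float32);print('bar',cv2.minAreaRect(p),len(p))
tk=(S<30)&(V>170)&sub; print(blobs(tk,3))
big=cv2.resize(np.hstack([im[195:285,260:385],im[205:295,460:550]]),None,fx=3.7,fy=3.7,interpolation=cv2.INTER_CUBIC)
cv2.imwrite('pics/c2.png',big[...,::-1])
E
```

```text
or 47 [350.8 116.2] [ 0.6378 -0.1037  0.082 ]
or 44 [294.4 197.8] [ 0.5593 -0.0579  0.082 ]
red 27 [369.1 142.5] [ 0.6161 -0.1229  0.082 ]
red 20 [276.  172.9] [ 0.5811 -0.039   0.082 ]
ring 322.6180114746094 154.82174682617188 131.44366455078125 212.29324340820312 [ 0.60124171 -0.08113333  0.082     ]
lid [ 469  220   68   66 2521] [501.74335581 250.91590639]
503.4570617675781 252.47789001464844 62.06439208984375 69.66830444335938 [ 0.51011229 -0.30441848  0.021     ]
bar ((515.4752197265625, 259.2524719238281), (10.547393798828125, 46.070220947265625), 84.2894058227539) 480
[(np.int32(18), array([477.9, 256.9]))]
```

View pics/c2.png

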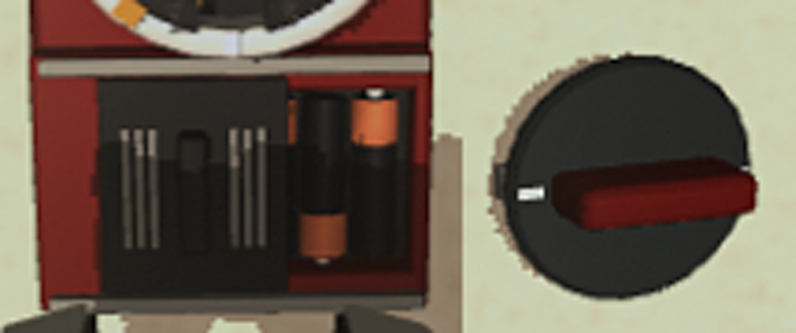

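```bash
cat >> m.py <<'E'
def rel(X,yaw=None):
    from scipy.spatial.transform import Rotation as Ro
    o=robot.get_obs(); R=Ro.from_euler('xyz',o['ee_rot']); d=R.inv().apply(np.array(X)-o['tool_pos'])/.2
    w=np.zeros(3)
    if yaw is not None: w=np.degrees((R.inv()*Ro.from_euler('xyz',[np.pi,0,yaw])).as_rotvec())/30
    return d.round(3),w.round(3)
T=np.array([.5986,-.0809]); YG=.0995
def g2w(x,y): c,s=np.cos(YG),np.sin(YG); return T+[c*x-s*y,s*x+c*y]
def w2g(p): c,s=np.cos(YG),np.sin(YG); d=np.array(p[:2])-T; return np.array([c*d[0]+s*d[1],-s*d[0]+c*d[1]])
E
python3 - <<'E'
from m import *
c=cal('w1'); 
for u,v in((193,145),(193,190)): print(w2g(unproj(c,260+u/3.7,195+v/3.7,.0525)))
for u in (100,287): print('plate',w2g(unproj(c,260+u/3.7,195+190/3.7,.0405)))
for u in (33,287,415,428): print('deck',w2g(unproj(c,260+u/3.7,195+180/3.7,.036)))
y=w2g(unproj(c,260+193/3.7,195+180/3.7,.0525))[1]
print(rel([*g2w(-.094,y),.0435],YG), g2w(-.094,y))
ct=cal('top'); print(w2g(unproj(ct,325+168/5.6,205+400/5.6,.0525)))
print('lid', unproj(c,477.9,256.9,.0235), unproj(c,460+745/3.7-125,205+172/3.7,.0235))
E
```

```text
[-0.07861632  0.01104362]
[-0.09182118  0.0112822 ]
plate [-0.09433801  0.03908196]
plate [-0.0951598 -0.0163847]
deck [-0.09204787  0.05947419]
deck [-0.09317849 -0.01663079]
deck [-0.09374072 -0.05505669]
deck [-0.09379765 -0.05897045]
(array([-0.124, -0.029,  1.047]), array([ 0.001,  0.003, -0.023])) [ 0.50394951 -0.07906435]
[-0.0946598   0.01055157]
lid [ 0.50278175 -0.27322087  0.0235    ] [ 0.51523475 -0.34324694  0.0235    ]
```

```bash
python3 -m handwheel '[[-0.124,-0.029,0.2,0,0,-0.023],[-0.124,-0.029,0.4,0,0,-0.023],[-0.124,-0.029,0.6,0,0,-0.023],[-0.124,-0.029,0.8,0,0,-0.023],[-0.124,-0.029,0.95,0,0,-0.023],[-0.124,-0.029,0.95,0,0,-0.023],[-0.124,-0.029,0.95,0,0,-0.023]]' 0.3
python3 - <<'E'
from m import *
print(rel([*g2w(-.094,.0112),.0435],YG))
E
```

```text
time: 2.32
tool_pos: [0.5031, -0.0781, 0.062]
ee_rot: [-3.14, 0.004, 0.099]
wrist_force: [1.2, -0.3, 0.3]
width: 0.0329
finger_force: 0.0
(array([0.004, 0.006, 0.092]), array([-0.002,  0.008, -0.   ]))
```

Now down, close on the ridge, then slide (grinder −y is tool +y).

```bash
python3 -m handwheel '[[0.004,0.006,0.06,0,0,0],[0.004,0.006,0.085,0,0,0],[0.004,0.006,0.085,0,0,0],[0.004,0.006,0.085,0,0,0]]' 0.3 && python3 -m handwheel '[[0,0,0,0,0,0],[0,0,0,0,0,0],[0,0,0,0,0,0],[0,0,0,0,0,0],[0,0,0,0,0,0]]' 1 && python3 -m handwheel '[[0,0.02,0,0,0,0],[0,0.04,0,0,0,0],[0,0.06,0,0,0,0],[0,0.08,0,0,0,0],[0,0.1,0,0,0,0],[0,0.12,0,0,0,0],[0,0.13,0,0,0,0],[0,0.14,0,0,0,0],[0,0.15,0,0,0,0],[0,0.15,0,0,0,0]]'
```

```text
time: 2.65
tool_pos: [0.5064, -0.0791, 0.0476]
ee_rot: [3.141, -0.002, 0.099]
wrist_force: [0.4, -0.1, -0.9]
width: 0.0331
finger_force: 0.0
time: 3.07
tool_pos: [0.5059, -0.0788, 0.0469]
ee_rot: [3.141, -0.001, 0.099]
wrist_force: [0.2, -0.1, 2.0]
width: 0.0085
finger_force: 30.0
time: 3.9
tool_pos: [0.5088, -0.1094, 0.0468]
ee_rot: [3.14, -0.001, 0.099]
wrist_force: [-0.5, -0.2, 5.2]
width: 0.0083
finger_force: 30.0
```

```bash
for i in 1 2 3; do python3 -m handwheel '[[0,0.005,0,0,0,0],[0,0.01,0,0,0,0],[0,0.015,0,0,0,0],[0,0.015,0,0,0,0]]' | egrep 'tool_pos|wrist|width'; done
```

```text
tool_pos: [0.5091, -0.1118, 0.0468]
wrist_force: [-0.5, 0.4, 5.2]
width: 0.0087
tool_pos: [0.5094, -0.1147, 0.0468]
wrist_force: [-1.5, -0.5, 6.3]
width: 0.0087
tool_pos: [0.5097, -0.1175, 0.0468]
wrist_force: [-0.2, 1.0, 5.7]
width: 0.0084
```

```bash
for i in 1 2 3; do python3 -m handwheel '[[0,0.005,0,0,0,0],[0,0.01,0,0,0,0],[0,0.015,0,0,0,0],[0,0.015,0,0,0,0]]' | egrep 'tool_pos|wrist|width'; done
```

```text
tool_pos: [0.5097, -0.1176, 0.0468]
wrist_force: [-1.8, 7.1, 8.0]
width: 0.0083
tool_pos: [0.5097, -0.1177, 0.0468]
wrist_force: [-2.0, 13.7, 9.6]
width: 0.0082
tool_pos: [0.5097, -0.1177, 0.0468]
wrist_force: [-3.7, 21.0, 11.7]
width: 0.0085
```

```bash
python3 -m handwheel '[[0,-0.018,0,0,0,0],[0,-0.036,0,0,0,0],[0,-0.036,0,0,0,0]]' | grep force; python3 -m handwheel '[[0,0,0,0,0,0],[0,0,0,0,0,0],[0,0,0,0,0,0],[0,0,0,0,0,0]]' 0.3 | egrep 'pos|force|width'
python3 -m handwheel '[[0,0,-0.1,0,0,0],[0,0,-0.3,0,0,0],[0,0,-0.5,0,0,0],[0,0,-0.7,0,0,0],[0,0,-0.8,0,0,0],[-0.09,0.2,-0.8,0,0,0],[-0.09,0.4,-0.8,0,0,0],[-0.09,0.6,-0.8,0,0,0],[-0.09,0.8,-0.8,0,0,0],[-0.09,0.935,-0.8,0,0,0]]' 0 | egrep 'pos'
for i in 1 2 3 4; do python3 -m handwheel '[[0,0,0,0,0,-0.785],[0,0,0,0,0,-0.785],[0,0,0,0,0,-0.785],[0,0,0,0,0,-0.785]]' | egrep 'pos|rot'; done
python3 - <<'E'
from m import *
im,c=snap('wrist','w2'); snap('top','t2'); print(robot.get_obs()['time'])
t=cv2.imread('pics/t2.png')[205:305,325:405]; w=cv2.imread('pics/w2.png')
cv2.imwrite('pics/c3.png',np.hstack([w[:480],cv2.resize(t,(160,200)).__class__(0) if 0 else np.vstack([cv2.resize(t,(160,200)),np.zeros((280,160,3),np.uint8)])]))
E
```

```text
wrist_force: [-1.2, 5.0, 6.7]
finger_force: 30.0
tool_pos: [0.5091, -0.1196, 0.0456]
wrist_force: [-0.0, 0.2, 0.2]
width: 0.0308
finger_force: 0.0
tool_pos: [0.5095, -0.311, 0.2056]
tool_pos: [0.5098, -0.308, 0.2055]
ee_rot: [-3.141, 0.001, 0.513]
tool_pos: [0.5099, -0.3076, 0.2058]
ee_rot: [-3.141, 0.0, 0.925]
tool_pos: [0.5098, -0.3076, 0.2057]
ee_rot: [-3.14, -0.0, 1.336]
tool_pos: [0.5099, -0.3076, 0.2058]
ee_rot: [-3.141, -0.0, 1.747]
8.75
```

View pics/c3.png

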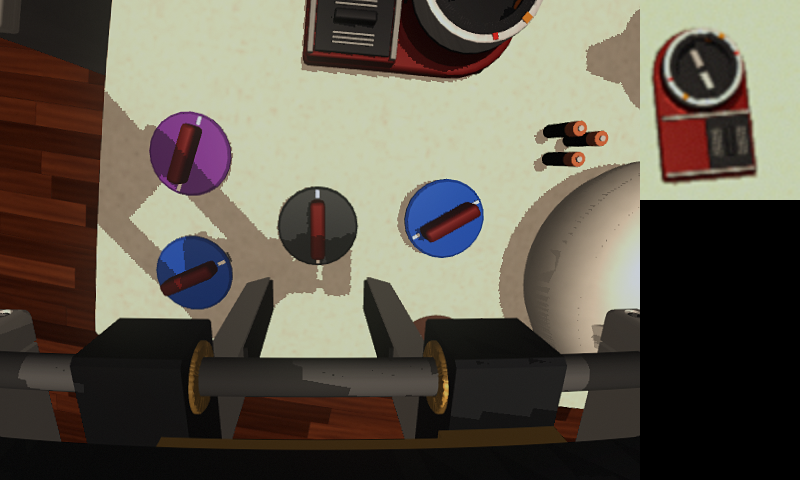

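The cover is shut over the bay. In the wrist view the lid cap is centred at about (317,226), with the bar almost upright in the image. I'll measure it and descend.

Run:
```python
from m import *
c=cal('w2'); im=cv2.cvtColor(cv2.imread('pics/w2.png'),cv2.COLOR_BGR2RGB); h=cv2.cvtColor(im,cv2.COLOR_RGB2HSV)
H,S,V=[h[...,i].astype(int) for i in range(3)]
sub=np.zeros(H.shape,bool); sub[180:290,270:365]=1
tk=blobs((S<30)&(V>130)&sub,3); print(tk); 
for a,p in tk: print(unproj(c,*p,.0235))
rd=(S>110)&(V>40)&((H<8)|(H>170))&sub
p=np.argwhere(rd)[:,::-1].astype(np.int32)
n,l,s,ce=cv2.connectedComponentsWithStats(rd.astype(np.uint8));i=1+s[1:,4].argmax();q=np.argwhere(l==i)[:,::-1]
print('bar',s[i],cv2.minAreaRect(q.astype(np.float32)))
for r in (205,215,225,235,245,255): 
    x=q[q[:,1]==r][:,0]; print(r,x.min(),x.max(), unproj(c,x.mean(),r,.0485)) if len(x) else 0
for u,v in((278,226),(357,226),(317.5,187)): print(unproj(c,u,v,.0235))
```

```text
[(np.int32(38), array([317. , 193.5]))]
[ 0.50273872 -0.27355137  0.0235    ]
bar [310 202  15  58 803] ((317.0, 230.5), (57.0, 14.0), 90.0)
205 311 323 [ 0.5042479  -0.28153841  0.0485    ]
215 310 324 [ 0.50587194 -0.29066243  0.0485    ]
225 311 324 [ 0.50797353 -0.29981675  0.0485    ]
235 311 324 [ 0.50964117 -0.30916949  0.0485    ]
245 311 324 [ 0.51133058 -0.3186446   0.0485    ]
255 311 324 [ 0.51304275 -0.32824754  0.0485    ]
[ 0.46998649 -0.31226013  0.0235    ]
[ 0.54779979 -0.29834999  0.0235    ]
[ 0.50211057 -0.26723812  0.0235    ]
```

```bash
python3 - <<'E'
from m import *
print(rel([.5093,-.3068,.0265],np.radians(100.5)))
E
python3 -m handwheel '[[0.004,-0.004,0.2,0,0,-0.013],[0.004,-0.004,0.4,0,0,-0.013],[0.004,-0.004,0.6,0,0,-0.013],[0.004,-0.004,0.7,0,0,-0.013],[0.004,-0.004,0.78,0,0,-0.013],[0.004,-0.004,0.78,0,0,-0.013],[0.004,-0.004,0.78,0,0,-0.013]]' 0
python3 - <<'E'
from m import *
print(rel([.5093,-.3068,.0265],np.radians(100.5)))
E
```

```text
(array([ 0.004, -0.001,  0.897]), array([-0.002, -0.001, -0.023]))
time: 9.33
tool_pos: [0.5085, -0.3064, 0.0494]
ee_rot: [-3.14, -0.002, 1.749]
wrist_force: [0.3, -0.3, -0.1]
width: 0.047
finger_force: 0.0
(array([-0.003,  0.004,  0.114]), array([-0.004, -0.003, -0.01 ]))
```

```bash
python3 -m handwheel '[[-0.003,0.004,0.06,0,0,-0.01],[-0.003,0.004,0.11,0,0,-0.01],[-0.003,0.004,0.11,0,0,-0.01],[-0.003,0.004,0.11,0,0,-0.01]]' 0 && python3 -m handwheel '[[0,0,0,0,0,0],[0,0,0,0,0,0],[0,0,0,0,0,0],[0,0,0,0,0,0],[0,0,0,0,0,0],[0,0,0,0,0,0]]' 1 && python3 -m handwheel '[[0,0,-0.05,0,0,0],[0,0,-0.15,0,0,0],[0,0,-0.35,0,0,0],[0,0,-0.55,0,0,0],[0,0,-0.7,0,0,0],[0,0,-0.7,0,0,0]]'
```

```text
time: 9.67
tool_pos: [0.5099, -0.3069, 0.0281]
ee_rot: [-3.141, -0.001, 1.755]
wrist_force: [0.1, -0.3, -0.1]
width: 0.047
finger_force: 0.0
time: 10.17
tool_pos: [0.5102, -0.3072, 0.0288]
ee_rot: [3.142, 0.0, 1.755]
wrist_force: [-0.6, -0.5, 1.8]
width: 0.0137
finger_force: 30.0
time: 10.67
tool_pos: [0.5135, -0.3094, 0.1785]
ee_rot: [3.13, 0.012, 1.755]
wrist_force: [1.0, -0.2, 0.1]
width: 0.0143
finger_force: 30.0
```

```bash
for i in 1 2 3 4; do python3 -m handwheel '[[0,0,0,0,0,0.2],[0,0,0,0,0,0.4],[0,0,0,0,0,0.6],[0,0,0,0,0,0.79],[0,0,0,0,0,0.79]]' | egrep 'pos|rot|width'; done
for i in 1 2; do python3 -m handwheel '[[0.07,-0.135,0,0,0,0],[0.14,-0.27,0,0,0,0],[0.21,-0.4,0,0,0,0],[0.278,-0.545,0,0,0,0],[0.278,-0.545,0,0,0,0],[0.278,-0.545,0,0,0,0]]' | egrep 'pos|rot|width|wrist'; done
python3 - <<'E'
from m import *
snap('wrist','w3'); print(rel([*T,.15],YG),robot.get_obs()['wrist_force'])
E
```

```text
tool_pos: [0.5098, -0.3068, 0.168]
ee_rot: [-3.141, -0.0, 1.34]
width: 0.0141
tool_pos: [0.5099, -0.3069, 0.1681]
ee_rot: [-3.141, 0.0, 0.929]
width: 0.014
tool_pos: [0.51, -0.307, 0.1682]
ee_rot: [-3.141, 0.0, 0.517]
width: 0.0136
tool_pos: [0.51, -0.307, 0.1683]
ee_rot: [-3.141, 0.0, 0.104]
width: 0.0136
tool_pos: [0.5549, -0.1916, 0.1685]
ee_rot: [3.141, 0.0, 0.109]
wrist_force: [1.5, -0.5, -1.0]
width: 0.0137
tool_pos: [0.599, -0.079, 0.1682]
ee_rot: [3.141, 0.001, 0.105]
wrist_force: [-0.5, -0.2, -1.2]
width: 0.0137
(array([-0.001,  0.004,  0.091]), array([0.002, 0.001, 0.006])) [-0.61875787 -0.93546218  0.52997964]
```

View pics/w3.png

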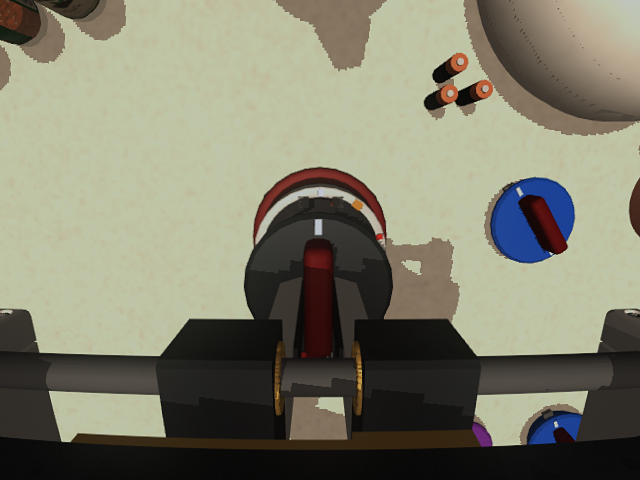

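The wrist view shows the lid hanging level over the mouth: its tick is at about (318,227), the collar's white notch mark is at about (319,193), and the cap spans columns 245–392. I'll check the offset.

Run:
```python
from m import *
c=cal('w3'); o=robot.get_obs(); print(o['tool_pos'],o['ee_rot'],o['wrist_torque'])
zc=o['tool_pos'][2]-.005
im=cv2.cvtColor(cv2.imread('pics/w3.png'),cv2.COLOR_BGR2RGB); h=cv2.cvtColor(im,cv2.COLOR_RGB2HSV);H,S,V=[h[...,i].astype(int) for i in range(3)]
sub=np.zeros(H.shape,bool); sub[210:242,300:335]=1
for a,p in blobs((S<40)&(V>130)&sub,8): print('tick',a,p,w2g(unproj(c,*p,zc)))
for u,v in ((245,285),(392,285)): print('edge',w2g(unproj(c,u,v,zc)))
print('notch',w2g(unproj(c,319,193,.082)))
for X in ([*g2w(.0405,0),zc],[*g2w(.0345,0),zc]): print(proj(c,X))
print('tcp',w2g(o['tool_pos']))
```

```text
[ 0.59873419 -0.08004056  0.16824606] [3.14047716e+00 7.82501888e-04 1.02608503e-01] [0.00362457 0.00424739 0.0292347 ]
tick 112 [318.  226.5] [0.03564373 0.00202229]
edge [0.00396178 0.04056811]
edge [ 0.00433977 -0.03745647]
notch [0.04496714 0.00115753]
(np.float64(322.0565514845131), np.float64(217.06408307904684))
(np.float64(321.9590189160207), np.float64(228.73173612145288))
tcp [0.0002189  0.00084186]
```

```bash
python3 -m handwheel '[[-0.003,0.006,0.1,0,0,0.006],[-0.003,0.006,0.2,0,0,0.006],[-0.003,0.006,0.26,0,0,0.006],[-0.003,0.006,0.26,0,0,0.006],[-0.003,0.006,0.26,0,0,0.006]]' | egrep 'pos|rot|wrist'
for i in 1 2 ; do python3 -m handwheel '[[0,0,0.015,0,0,0],[0,0,0.03,0,0,0],[0,0,0.03,0,0,0],[0,0,0.03,0,0,0]]' | egrep 'pos|wrist'; done
python3 - <<'E'
from m import *
o=robot.get_obs(); print('tcp',w2g(o['tool_pos']),o['wrist_torque'])
E
```

```text
tool_pos: [0.5976, -0.0815, 0.1157]
ee_rot: [-3.141, 0.002, 0.096]
wrist_force: [0.7, 0.6, 0.2]
tool_pos: [0.5987, -0.0804, 0.1111]
wrist_force: [0.4, 0.0, -1.4]
tool_pos: [0.5982, -0.0802, 0.1041]
wrist_force: [0.3, -0.4, -1.7]
tcp [-0.00030247  0.00078135] [0.06584446 0.01571875 0.02745353]
```

```bash
for i in 1 2 ; do python3 -m handwheel '[[0,0,0.01,0,0,0],[0,0,0.02,0,0,0],[0,0,0.03,0,0,0],[0,0,0.03,0,0,0]]' | egrep 'pos|rot|wrist'; done
python3 - <<'E'
from m import *
o=robot.get_obs(); print('tcp',w2g(o['tool_pos']),o['wrist_torque'])
E
```

```text
tool_pos: [0.5981, -0.0802, 0.0978]
ee_rot: [-3.141, 0.001, 0.097]
wrist_force: [-0.7, 0.0, -0.5]
tool_pos: [0.5986, -0.0803, 0.0928]
ee_rot: [3.141, -0.001, 0.097]
wrist_force: [-1.0, 0.8, 1.0]
tcp [0.00010562 0.00055701] [0.08067477 0.03653323 0.03279692]
```

```bash
python3 -m handwheel '[[0,0,0.005,0,0,0],[0,0,0.01,0,0,0],[0,0,0.01,0,0,0]]' | egrep 'pos|rot|wrist'
python3 -m handwheel '[[0,0,0.004,0,0,0],[0,0,0.004,0,0,0],[0,0,0.004,0,0,0]]' | egrep 'pos|rot|wrist'
```

```text
tool_pos: [0.5987, -0.0804, 0.0928]
ee_rot: [3.141, -0.001, 0.097]
wrist_force: [-2.5, 0.9, 6.7]
tool_pos: [0.5987, -0.0804, 0.0927]
ee_rot: [3.141, -0.002, 0.097]
wrist_force: [-4.8, 1.5, 10.7]
```

Seated: contact is at TCP z≈0.0927. I'll ease the downward push and twist clockwise.

```bash
python3 -m handwheel '[[0,0,-0.008,0,0,0.06],[0,0,-0.008,0,0,0.15],[0,0,-0.008,0,0,0.25],[0,0,-0.008,0,0,0.25]]' | egrep 'pos|rot|wrist|width'
python3 -m handwheel '[[0,0,0,0,0,0.12],[0,0,0,0,0,0.24],[0,0,0,0,0,0.36],[0,0,0,0,0,0.48],[0,0,0,0,0,0.6],[0,0,0,0,0,0.65],[0,0,0,0,0,0.65]]' | egrep 'pos|rot|wrist|width'
python3 - <<'E'
from m import *
o=robot.get_obs(); print('tcp',w2g(o['tool_pos']),o['wrist_torque'],o['time'],o['joint_positions'].round(2))
E
```

```text
tool_pos: [0.599, -0.0806, 0.0928]
ee_rot: [3.141, -0.002, -0.034]
wrist_force: [-1.0, -0.4, 5.1]
width: 0.0139
tool_pos: [0.599, -0.0807, 0.0928]
ee_rot: [3.141, -0.002, -0.373]
wrist_force: [-1.0, -1.1, 4.8]
width: 0.0142
tcp [0.00044725 0.00017151] [0.00678238 0.30185153 0.14389805] 16.55 [-0.23  0.25  1.41 -0.    1.48  1.72]
```

```bash
python3 -m handwheel '[[0,0,0,0,0,0.1],[0,0,0,0,0,0.2],[0,0,0,0,0,0.28],[0,0,0,0,0,0.28],[0,0,0,0,0,0.28]]' | egrep 'pos|rot|wrist|width'
python3 - <<'E'
from m import *
snap('wrist','w4');snap('top','t4'); o=robot.get_obs(); print('tcp',w2g(o['tool_pos']),o['wrist_torque'],o['time'])
im=cv2.imread('pics/w4.png')[180:330,220:420]; t=cv2.imread('pics/t4.png')[205:305,325:405]
cv2.imwrite('pics/c4.png',np.hstack([cv2.resize(im,(560,420),interpolation=cv2.INTER_CUBIC),cv2.resize(t,(240,300)) if 0 else cv2.copyMakeBorder(cv2.resize(t,(240,300)),0,120,0,0,cv2.BORDER_CONSTANT)]))
E
```

```text
tool_pos: [0.599, -0.0807, 0.0928]
ee_rot: [3.142, -0.002, -0.519]
wrist_force: [-1.7, -0.4, 5.0]
width: 0.0136
tcp [0.00042742 0.00011648] [0.01118527 0.31203152 0.03273016] 17.0667
```

View pics/c4.png

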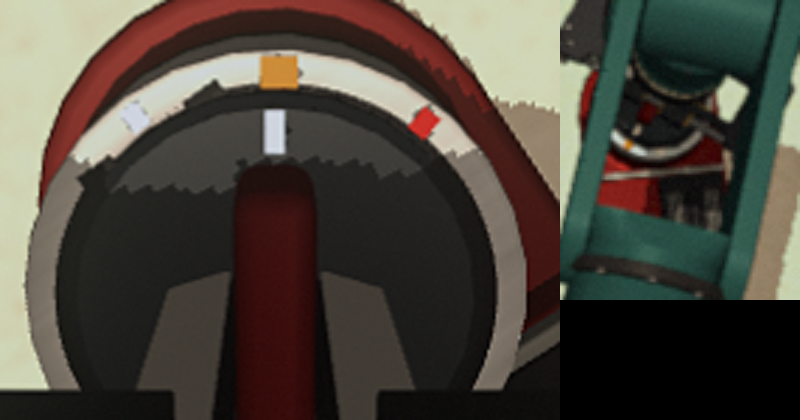

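The lid's tick (275,132) sits about 1° short of the orange mark (279,72). I'll nudge it and check the reaction torque.

```bash
for i in 1 2 3; do python3 -m handwheel '[[0,0,0,0,0,0.012],[0,0,0,0,0,0.012],[0,0,0,0,0,0.012]]' | egrep 'rot|wrist_f|width'; python3 -c "
from h import *
o=robot.get_obs();print(o['wrist_torque'],o['finger_force'],o['ee_rot'][2],o['time'])"; done
python3 - <<'E'
from m import *
snap('wrist','w5'); c=cal('w5')
im=cv2.cvtColor(cv2.imread('pics/w5.png'),cv2.COLOR_BGR2RGB); h=cv2.cvtColor(im,cv2.COLOR_RGB2HSV);H,S,V=[h[...,i].astype(int) for i in range(3)]
sub=np.zeros(H.shape,bool); sub[190:245,255:385]=1
for n,m,z in(('or',(S>120)&(V>150)&(H>10)&(H<25)&sub,.082),('red',(S>150)&(V>150)&((H<8)|(H>172))&sub,.082),('tick',(S<40)&(V>150)&sub&(np.arange(480)[:,None]>216)&(abs(np.arange(640)-318)<10),.0875)):
    for a,p in blobs(m): q=unproj(c,*p,z)[:2]-T; print(n,a,p,np.degrees(np.arctan2(q[1],q[0])))
E
```

```text
ee_rot: [3.142, -0.002, -0.525]
wrist_force: [-0.7, -0.7, 5.4]
width: 0.0137
[-0.01852443  0.34771376  0.20542505] 30.03412127494812 -0.524898485154804 17.3167
ee_rot: [3.142, -0.002, -0.531]
wrist_force: [-1.0, -0.9, 6.4]
width: 0.0135
[-0.01760727  0.34770205  0.21141748] 30.035215616226196 -0.5312126192252444 17.5667
ee_rot: [3.142, -0.002, -0.538]
wrist_force: [-0.9, -1.5, 5.2]
width: 0.0138
[-0.00415548  0.3280403   0.25352873] 30.035525858402252 -0.5375252812611342 17.8167
or 142 [317.7 205.1] -30.15231337340119
red 66 [369.7 222.6] -67.1575621753209
tick 114 [317.1 226.7] -29.46351432125348
```

```bash
python3 -c "
from bench import robot
print(robot.close_job())"
```

```text
the job is handed in; nothing more can be done
None
```

The battery cover is fully shut at its stop, and the lid went in by its notches and is turned clockwise to the orange pulse mark (within about 1°), short of the lock; I handed the job in at about 18 s with the arm still gripping and holding it there.

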